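# Crank the revolving tea stool round and lock it

## Task

Wind the crank wheel of the tea stool through the number of whole turns that brings the flask round to the pointer at the edge of the stool's seat, finishing with the crank handle back at its own pointer. Then turn the small wing knob in the middle of the wheel clockwise to its stop to lock it, leaving the crank where it stands. Move the seat with the crank only: do not touch the seat or the things on it, and keep them standing.

Things in the scene. Friction and masses are not known exactly. Their poses are not given: they have to be found in the camera images.
- crank_axis (a point): On the upright axis of the crank wheel, 175 mm above the table; its x axis points to the crank's pointer. The wheel is an aluminium disc 160 mm across on a grey post, upper side at z = 116 mm. The stool's stand, drive casing and pointers are fixed. The seat's axis is 310 mm away along this point's +y (on the robot's left). The crank has no play: a path off its circle loads the hand sideways.
- crank_handle (a point): On the axis of the upright black crank handle, 15 mm below its top. The handle is a sleeve 26 mm in diameter, 72 mm long (z = 118 to 190 mm), 65 mm from the crank axis. It spins freely on its pin, so it can be held, the hand keeping its yaw, and carried round the circle. About 2 N turns the wheel; it stays where left. Fingertips below z = 153 mm here would hit the wing knob.
- crank_mark (a point): Where the crank handle's axis must stand at the end of a whole turn: 65 mm from the crank axis, 175 mm above the table, in line with the crank's pointer, a flat dark steel arrow-shaped plate about 45 mm long beside the wheel's rim. The handle starts here.
- crank (a joint): Angle of the crank wheel, rad, 0 at the start with the handle at its pointer; grows clockwise seen from above. Can be turned without end either way. The seat is geared to it 6 to 1 in the same sense: each full clockwise turn of the crank moves the seat 60 degrees clockwise.
- lock (a joint): Angle of the black wing knob, rad, growing clockwise seen from above, from 0 (wing square to the direction of the crank's pointer) to a stop at 1.571 (locked, wing in line with the crank's pointer). Starts at 0.15 to 0.45. About 0.06 N m turns it; it stays where left and does not turn with the wheel.
- lock_grip (a point): Middle of the wing knob, on the crank axis, 146 mm above the table. The wing is a bar 64 mm long, 18 mm thick and 26 mm high (z = 125 to 151 mm); its length lies along this point's y axis. Grip it across its thickness from above with the TCP at this point, opening the fingers no more than 60 mm so as to clear the crank handle.
- seat_axis (a point): Centre of the top of the round white plastic seat, 340 mm across, 160 mm above the table, which turns about this upright axis.
- serving_place (a point): The place beside the seat's pointer (a flat dark steel arrow-shaped plate just outside the rim) where the flask must come to stand: 110 mm from the seat's axis, 160 mm above the table, fixed (does not turn with the seat). Seen from above, the flask starts 60, 120 or 180 degrees counter-clockwise of it about the seat's axis: one, two or three clockwise turns of the crank.
- flask: Turquoise vacuum flask with a grey lid and a round press button on top: the tallest thing on the seat, 80 mm in diameter, 195 mm tall, loose, standing 110 mm from the seat's axis. Origin: centre of its underside.
- dispenser: Clear plastic sugar dispenser with a steel cone lid and slanting spout, 70 mm in diameter, about 150 mm tall, loose on the seat. Origin: centre of its underside.
- mug: White ceramic mug, 76 mm in diameter, 88 mm tall, loose on the seat. Origin: centre of its underside.
- coaster: Round wooden coaster, 90 mm across, 9 mm thick, loose on the seat. Origin: centre of its underside.
- saucer: Round stainless steel saucer, 96 mm across, 14 mm high, loose on the seat. Origin: centre of its underside.
- seat: The white revolving plastic seat, 22 mm thick, that carries the five things. Origin: centre of its underside.
There are look-alikes about, which are no part of the job. What is shaped like the flask but purple is not meant.

How it is judged:
By the outcome, as a careful person would: the job done as asked, in the order asked, and still so for the second after the job is handed in, with the robot touching nothing.
It also fails if it takes over 72 s, if anything falls off the work surface, if the arm or the gripper's body presses on something with over 40 N, if the wrist force passes 120 N, or if a joint passes its speed limit or range.

## Robot

A 6-joint arm with a two-finger parallel gripper is mounted at the origin on the work surface. World frame = base frame: x ahead of the robot, y to its left, z up, the work surface at z = 0. Lengths are in m, angles in rad, forces in N, time in s.
With the tool pointing down it reaches from about 0.325 to 0.85 m from the base axis. Payload 15.5 kg.
Tool frame: the origin (TCP) lies between the finger pads, 19 mm behind the fingertips; this is the grasp point; z points along the fingers, y is the line along which they close (so a half turn about z gives the same grasp; the last joint's range is limited). The gripper opens to 91 mm and grips with 3 to 60 N. Pads are 32 mm wide; open, the fingers measure 118 mm over their backs; the gripper's body (76 mm by 178 mm) begins 60 mm behind the grasp point.
Start: joints at [1.052, 0.494, 1.345, -0, 1.302, -0.096], TCP at [0.256, 0.57, 0.233] pointing down, gripper open.
Joint ranges: [-2.91, 2.91], [-0.82, 2.16], [0.22, 2.67], [-1.22, 4.37], [0.12, 2.79], [-3.08, 3.08]. Speed limits (rad/s): [1.89, 1.89, 2.57, 3.01, 3.01, 3.01].

## Interface

Orientations are given as a 3x3 rotation matrix whose columns are the frame's x, y, z axes.
In Python, from station import robot gives the robot as it stands.
- The arm moves only by the tool arm_command, never from a script. Its argument "motion" is a list of rows, each a list of 2 entries, a list of its own where there are three numbers: the shift along the tool's x, y, z in mm, then the turn about the tool's z in rad. In form: [[[x, y, z], yaw], ...]. A call has 1 to 5 rows; each row is the pose to reach, as a shift and turn from the pose commanded when the call began, along the tool's axes at that moment; what a row does not reach only later rows make up. A row lasts 1/12 s, in which the tool goes at most 41.7 mm and 7.16 degrees, less where a joint would pass 70% of its speed; a pose out of reach is approached as far as the arm can. A call with a gripper value outside its range is refused whole. "fingers" is the opening, from -1 (shut) to 1 (fully open), set as the call begins (left out, the last holds). The fingers move at their own pace and stop on an object; the grip force is fixed at half the most. Time passes only in rows, so rows that repeat a pose let the fingers close. It gives the time, the measured TCP pose, the force, the opening and the grip force at its end, in the units of the state.
- robot.read_state(): the state, without advancing time (a new reading comes with each control period).
- robot.camera(name): name is "scene" or "side" or "wrist"; returns the picture (384x512x3 uint8, red, green, blue); there is no depth.
- robot.calibration(name): a dict with "K" (3x3 intrinsics, pixels), "extrinsics" (4x4, takes a point from world to camera coordinates). Camera axes: x right, y down, z forward; pixel columns grow to the right and rows downward; lengths in m; the calibration is good to about 2 mm. A picture is of the moment at which its call begins: read the wrist's pose just before it. calibration takes no time and is no camera call; for the wrist camera it gives the pose at the moment of the call.
- robot.close_job(): hands the job in; it is judged then, once.
Trained networks look in the newest picture that a camera, given by its name, has taken for a name from the list of things; names that differ only in an ending like _2 or _b are one class to them, and where a whole thing is asked for, a point or a joint stands for the part that bears it (a point fixed in the world has none). Each returns a list of dicts, best first, with "conf" (0 to 1); they miss things now and then, are a little off and sometimes report something else, mostly with a low value. They report only what shows in the picture. A call takes as long as a camera call. They do not tell look-alikes from the thing itself.
- robot.search_frame(thing, camera): "extent" ([left, top, right, bottom] in pixels, round what is visible of it).
- robot.cut_out(thing, camera): "mask" (384x512 bool, what is visible of it) and "extent" ([left, top, right, bottom] in pixels, round what is visible of it).
The state is a dict: "time": time; "joint_positions": joint angles; "joint_vel": joint speeds; "tau": joint torques, N m; "tcp_pos": TCP position; "tool_rot": TCP orientation; "wrist_force": force on the tool from outside, world axes, zero at the start; "ft_torque": the same for the moment, N m; "width": finger opening in m; "finger_force": force on a finger pad.
Only numpy, scipy, OpenCV 4.12 (cv2) and the standard library are available. Lean on these libraries where they do the work, as an engineer would, in place of code of your own. Each camera call takes 0.05 s, during which the arm holds its last target. There are 200 camera calls.

## Working session

There is one attempt and no reset: what is moved stays moved. The work goes in short steps, Python scripts to look and compute and a tool call to move; the robot and the scene stay as the last step left them, time stands still between calls to the robot, and variables do not carry over. Pictures are saved under pics/ and viewed, at most 10 in all, crops included, and the job is handed in when it is done.

Besides the shell and the picture viewer there is one more tool, called after ">>>" as a command line: name --argument value ..., lists and objects as JSON in quotes. arm_command: Moves the arm, as the interface text tells. Its arguments: {"type":"object","properties":{"motion":{"type":"array"},"fingers":{"type":"number"}},"required":["motion"]}

```bash
mkdir -p pics; ls; python3 - <<'E'
from station import robot
import cv2,numpy as np
s=robot.read_state();print(s['time'],s['tcp_pos'],s['tool_rot'],s['width'],s['wrist_force'])
ims=[]
for n in('scene','side'):
    im=robot.camera(n);cv2.imwrite(f'pics/{n}0.png',im[:,:,::-1])
    for t in('crank_handle','flask','seat','crank','lock','crank_mark','mug','dispenser'):
        print(n,t,[(d['extent'],round(d['conf'],2)) for d in robot.search_frame(t,n)])
    c=robot.calibration(n);E=c['extrinsics'];print(c['K'].tolist(),(-E[:3,:3].T@E[:3,3]).tolist(),E[:3,:3].tolist())
E
```

```text
pics
0.0 [0.25627254 0.56964449 0.23213365] [[-9.11956178e-01  4.10287195e-01 -5.89297238e-04]
 [ 4.10287607e-01  9.11955548e-01 -1.07646837e-03]
 [ 9.57516995e-05 -1.22347333e-03 -9.99999247e-01]] 0.0915696158061885 [ 0.46990087 -0.77834778 -0.05081679]
scene crank_handle [([191.1, 103.3, 204.7, 123.9], 0.56)]
scene flask [([308.1, 256.2, 345.1, 317.9], 0.97), ([263.0, 126.8, 295.6, 195.6], 0.86), ([167.6, 140.1, 299.2, 254.1], 0.38)]
scene seat [([168.0, 141.3, 298.8, 255.8], 0.94), ([213.5, 102.5, 222.7, 126.3], 0.64)]
scene crank [([193.8, 102.0, 248.5, 141.5], 0.68), ([149.1, 102.1, 303.5, 268.6], 0.3)]
scene lock [([264.0, 125.1, 295.4, 194.6], 0.73), ([213.2, 102.9, 228.3, 121.9], 0.66)]
scene crank_mark [([148.6, 99.1, 303.8, 267.2], 0.68), ([191.0, 99.6, 204.6, 124.5], 0.58)]
scene mug [([248.3, 187.9, 290.6, 232.2], 0.6)]
scene dispenser [([202.7, 189.2, 234.7, 237.8], 0.93), ([191.7, 150.0, 226.8, 177.1], 0.64)]
[[440.60998143930414, 0.0, 262.20605468907166], [0.0, 440.60998143930414, 181.3399626403323], [0.0, 0.0, 1.0]] [1.0257664779355447, 0.688054922807577, 1.0841269507
[... 356 characters left out ...]
eat [([134.7, 137.7, 292.4, 238.8], 0.61)]
side crank [([142.8, 127.3, 184.8, 196.5], 0.21)]
side lock [([290.2, 127.5, 307.3, 144.6], 0.81), ([275.0, 105.9, 288.4, 137.6], 0.64)]
side crank_mark [([139.9, 108.6, 321.2, 275.0], 0.94)]
side mug [([179.8, 159.8, 219.2, 221.9], 0.71)]
side dispenser [([141.8, 125.9, 184.4, 197.3], 0.97)]
[[352.2280720737803, 0.0, 259.96474220193807], [0.0, 352.2280720737803, 193.2962111606547], [0.0, 0.0, 1.0]] [0.4275240954148167, 0.7338500960091322, 0.6243620731550129] [[-0.962090554780718, -0.2724076670452349, 0.013259990071748178], [-0.1800012094699165, 0.5977000405233963, -0.7812517047326668], [0.2048934576581147, -0.7540217002801066, -0.6240752731166322]]
```

View pics/scene0.png

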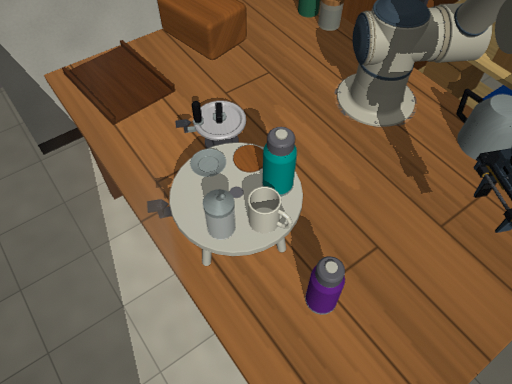

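View pics/side0.png

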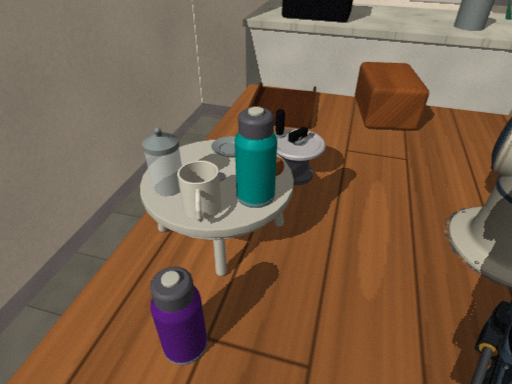

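The scene picture shows the seat at (236,195), turquoise flask at (280,160), the crank wheel at (219,121) with the handle at (197,112) and wing at (219,112). The crank pointer is at (185,125) and the seat pointer at (158,208). Possible mix-ups: the purple flask at (325,285) is not meant, and the wing could be taken for the handle.

```bash
cat > h.py <<'E'
from station import robot
import cv2,numpy as np
def ray(cal,uv,z):
    E=cal['extrinsics'];R=E[:3,:3];o=-R.T@E[:3,3]
    d=np.c_[np.atleast_2d(uv),np.ones(len(np.atleast_2d(uv)))]@np.linalg.inv(cal['K']).T@R
    return o+d*((z-o[2])/d[:,2])[:,None]
def proj(cal,P):
    E=cal['extrinsics'];q=np.atleast_2d(P)@E[:3,:3].T+E[:3,3];q=q@cal['K'].T
    return q[:,:2]/q[:,2:]
E
python3 - <<'E'
from h import *
from scipy.optimize import least_squares
c=robot.calibration('scene');im=cv2.imread('pics/scene0.png')
robot.camera('scene')
for t in('seat','flask','crank','crank_handle','lock'):
    for d in robot.cut_out(t,'scene')[:2]:
        m=d['mask'].astype(np.uint8);v,u=np.nonzero(m)
        print(t,round(d['conf'],2),m.sum(),d['extent'],u.mean(),v.mean())
        if t=='seat' and m.sum()>3000:
            h=cv2.convexHull(np.c_[u,v].astype(np.int32))[:,0];P=ray(c,h,.16)[:,:2]
            r=least_squares(lambda p:np.hypot(*(P-p).T)-.17,P.mean(0),loss='soft_l1',f_scale=.003);print('seat',r.x,np.round(r.fun,3))
print('handle top',ray(c,[197,101],.19),'pts ptr',ray(c,[[177,124],[193,129],[150,207],[171,210]],.12))
print('wheel centre~',ray(c,[220,121],.116),'flask lid top',ray(c,[282,133],.355))
a=cv2.resize(im[85:275,140:310],None,fx=3.1,fy=3.1,interpolation=cv2.INTER_CUBIC);cv2.imwrite('pics/crop1.png',a)
E
```

```text
seat 0.69 6597 [167.6, 143.2, 302.4, 256.3] 227.64802182810368 206.25223586478702
seat [0.69098248 0.14638184] [-0.002 -0.001 -0.001 -0.001  0.     0.002  0.002  0.002  0.002  0.002
  0.002  0.002  0.     0.     0.001  0.002  0.002  0.001 -0.    -0.
 -0.001 -0.003 -0.003 -0.002 -0.002 -0.002 -0.001 -0.     0.001  0.002
  0.002  0.003  0.005  0.006  0.006  0.003 -0.003 -0.     0.     0.
 -0.   ]
flask 0.91 1939 [260.4, 129.2, 294.5, 194.8] 279.48839608045387 160.10108303249098
flask 0.58 1748 [309.1, 257.5, 346.2, 318.5] 325.1407322654462 285.2631578947368
crank 0.8 1542 [191.6, 102.6, 247.6, 143.3] 218.0 120.92412451361868
crank 0.43 620 [234.3, 145.6, 261.4, 173.7] 248.3532258064516 158.36451612903227
crank_handle 0.67 191 [191.5, 98.3, 199.9, 125.0] 196.37696335078533 111.22513089005236
lock 0.62 174 [213.4, 102.4, 230.8, 124.2] 219.30459770114942 113.86781609195403
handle top [[ 0.60858588 -0.17146757  0.19      ]] pts ptr [[ 0.67566293 -0.18953245  0.12      ]
 [ 0.64750227 -0.14440919  0.12      ]
 [ 0.87983205  0.02585805  0.12      ]
 [ 0.84051978  0.06567771  0.12      ]]
wheel centre~ [[ 0.56291164 -0.12858002  0.116     ]] flask lid top [[0.58519255 0.18431475 0.355     ]]
```

View pics/crop1.png

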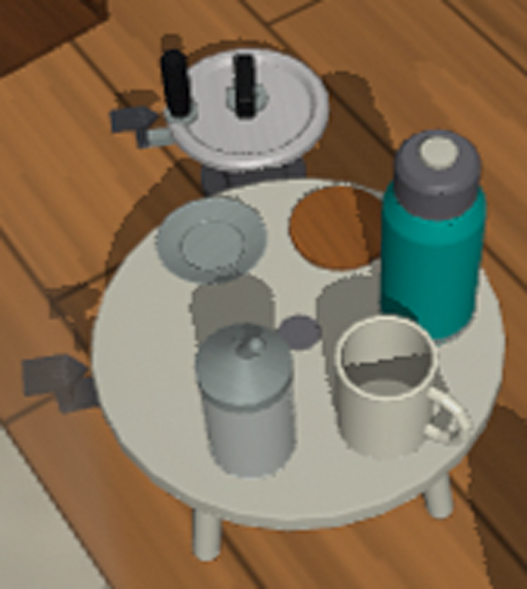

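Dispenser, mug, coaster and saucer are also on the seat. The flask bears about 160° from the seat axis and the seat pointer about -25°, so it starts about 180° counter-clockwise of its place. That means three turns. I'll swing in front of the base to a point above the crank, then turn the fingers onto the pointer line.

>>> arm_command --motion '[[[-25, -27, -7], 0], [[-60, -65, -17], 0], [[-95, -103, -26], 0], [[-121, -136, -33], 0], [[-121, -136, -33], 0]]'

```text
time: 1.62
tcp_pos: [0.3114, 0.393, 0.2664]
tool_rot: [[-0.912, 0.411, 0.001], [0.411, 0.912, -0.001], [-0.001, -0.0, -1.0]]
wrist_force: [0.9, 1.9, 1.2]
width: 0.0916
finger_force: 0.0
```

>>> arm_command --motion '[[[-25, -27, -7], 0], [[-50, -56, -14], 0], [[-75, -84, -21], 0], [[-100, -112, -28], 0], [[-121, -136, -33], 0]]'

```text
time: 2.03
tcp_pos: [0.3658, 0.2206, 0.2995]
tool_rot: [[-0.912, 0.41, 0.001], [0.41, 0.912, 0.0], [-0.001, 0.0, -1.0]]
wrist_force: [1.0, 0.4, 0.3]
width: 0.0911
finger_force: 0.0
```

>>> arm_command --motion '[[[-25, -27, -7], 0], [[-50, -56, -14], 0], [[-75, -84, -21], 0], [[-100, -112, -28], 0], [[-121, -136, -33], 0]]'

```text
time: 2.45
tcp_pos: [0.4205, 0.0467, 0.3326]
tool_rot: [[-0.912, 0.411, 0.001], [0.411, 0.912, -0.0], [-0.001, 0.0, -1.0]]
wrist_force: [-0.4, -0.2, 0.0]
width: 0.0912
finger_force: 0.0
```

>>> arm_command --motion '[[[-26, -11, 0], 0], [[-52, -23, 0], 0], [[-78, -34, 0], 0], [[-104, -46, 0], 0], [[-130, -57, 0], 0]]'

```text
time: 2.87
tcp_pos: [0.5159, -0.0578, 0.3318]
tool_rot: [[-0.912, 0.411, 0.0], [0.411, 0.912, -0.0], [-0.0, 0.0, -1.0]]
wrist_force: [0.8, -0.1, -0.1]
width: 0.0912
finger_force: 0.0
```

>>> arm_command --motion '[[[-26, -11, 0], 0], [[-52, -23, 0], 0], [[-78, -34, 0], 0], [[-104, -46, 0], 0], [[-130, -57, 0], 0]]'

```text
time: 3.28
tcp_pos: [0.6111, -0.1629, 0.3316]
tool_rot: [[-0.912, 0.41, -0.0], [0.41, 0.912, 0.0], [0.0, -0.0, -1.0]]
wrist_force: [-0.6, 0.3, -0.3]
width: 0.091
finger_force: 0.0
```

>>> arm_command --motion '[[[0, 0, 0], 0.1], [[0, 0, 0], 0.2], [[0, 0, 0], 0.3], [[0, 0, 0], 0.41], [[0, 0, 0], 0.52]]'

```text
time: 3.7
tcp_pos: [0.6104, -0.1618, 0.3316]
tool_rot: [[-0.583, 0.812, -0.0], [0.812, 0.583, 0.0], [0.0, -0.0, -1.0]]
wrist_force: [0.5, -0.4, -0.1]
width: 0.091
finger_force: 0.0
```

>>> arm_command --motion '[[[0, 0, 0], 0.1], [[0, 0, 0], 0.2], [[0, 0, 0], 0.3], [[0, 0, 0], 0.41], [[0, 0, 0], 0.52]]'

```text
time: 4.12
tcp_pos: [0.6104, -0.1617, 0.3317]
tool_rot: [[-0.102, 0.995, -0.0], [0.995, 0.102, 0.0], [0.0, -0.0, -1.0]]
wrist_force: [-0.0, -0.6, 1.0]
width: 0.0911
finger_force: 0.0
```

>>> arm_command --motion '[[[0, 0, 0], 0.11], [[0, 0, 0], 0.22], [[0, 0, 0], 0.33], [[0, 0, 0], 0.44], [[0, 0, 0], 0.54]]'

```text
time: 4.53
tcp_pos: [0.6104, -0.1617, 0.3317]
tool_rot: [[0.424, 0.906, -0.0], [0.906, -0.424, 0.0], [-0.0, -0.0, -1.0]]
wrist_force: [-0.3, 0.1, -0.2]
width: 0.0913
finger_force: 0.0
```

```bash
python3 - <<'E'
from h import *
c=robot.calibration('wrist');im=robot.camera('wrist');cv2.imwrite('pics/w1.png',im[:,:,::-1])
E=c['extrinsics'];print((-E[:3,:3].T@E[:3,3]),E[:3,:3].round(3).tolist())
for t in('crank','crank_handle','lock','seat'):
    for d in robot.cut_out(t,'wrist')[:2]:
        v,u=np.nonzero(d['mask']);print(t,round(d['conf'],2),len(u),np.round(d['extent'],1),u.mean().round(1),v.mean().round(1))
print(proj(c,[[.6104,-.1617,.19],[.563,-.1286,.116]]))
E
```

```text
[ 0.6461411  -0.08474065  0.48417297] [[0.906, -0.423, -0.001], [-0.404, -0.865, 0.297], [-0.126, -0.269, -0.955]]
crank 0.86 9365 [152.7 111.  269.5 226.5] 209.5 167.2
crank_handle 0.66 593 [248.3 164.1 274.2 197.5] 258.0 181.8
crank_handle 0.48 1086 [194.9 148.7 224.7 203.2] 206.8 175.9
lock 0.94 1110 [191.6 151.  223.5 201.7] 207.2 175.5
seat 0.8 6209 [ 78.    0.6 309.5  56.3] 196.6 27.0
[[250.8997193  185.97463695]
 [208.25538743 163.47121688]]
```

View pics/w1.png

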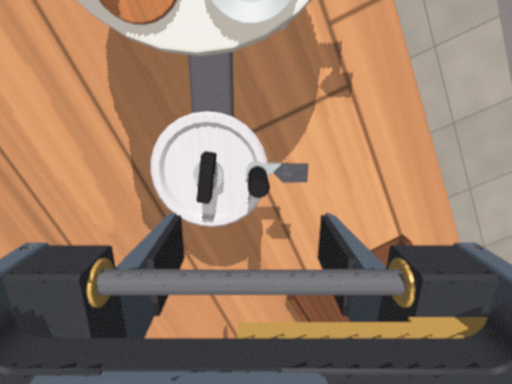

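The wrist picture shows the wheel centred near (209,168), the wing at (207,176), the handle top at (259,186), its pointer at (290,172) and the seat's edge at the top.

```bash
cat >> h.py <<'E'
def fitwheel(c,cam):
    from scipy.optimize import least_squares
    d=robot.cut_out('crank',cam)[0];m=d['mask'].astype(np.uint8)
    v,u=np.nonzero(m);h=cv2.convexHull(np.c_[u,v].astype(np.int32))[:,0];P=ray(c,h,.116)[:,:2]
    r=least_squares(lambda p:np.hypot(*(P-p).T)-.08,P.mean(0),loss='soft_l1',f_scale=.001);return r.x,r.fun
E
python3 - <<'E'
from h import *
c=robot.calibration('wrist');im=cv2.imread('pics/w1.png')
w,f=fitwheel(c,'wrist');print('wheel',w,np.round(f*1e3,1))
S=np.array([.691,.1464]);d=S-w;print('dist',np.hypot(*d),'yang',np.degrees(np.arctan2(d[1],d[0])))
y=d/np.hypot(*d);x=np.array([y[1],-y[0]]);H=w+.065*x;print('handle exp',H,'px top',proj(c,[[*H,.19]]),'base',proj(c,[[*H,.118]]))
dk=(im.max(2)<60);dk[:, :240]=0;dk[:,277:]=0;dk[:155]=0;dk[205:]=0
v,u=np.nonzero(dk);print('handle dark',u.min(),u.max(),v.min(),v.max(),len(u))
dk=(im.max(2)<60);dk[:, :190]=0;dk[:,228:]=0;dk[:145]=0;dk[207:]=0
print(cv2.minAreaRect(np.argwhere(dk)[:,::-1].astype(np.int32)))
# model silhouette of handle: top+base circles hull
a=np.linspace(0,6.3,60)
P=[proj(c,np.c_[H[0]+.013*np.cos(a),H[1]+.013*np.sin(a),a*0+z]) for z in(.118,.19)]
P=np.vstack(P);print('exp sil',P.min(0),P.max(0))
pt=ray(c,[[275,172],[307,172],[284,163],[284,182]],.116);print('ptr',(pt[:,:2]-w)@np.c_[x,y])
E
```

```text
wheel [ 0.55880673 -0.14061387] [ 2.2  2.3  2.  -2.5 -2.8 -2.9 -3.3 -2.7 -2.3 -2.1 -2.1 -2.7 -3.1 -3.3
 -3.5 -2.5 -0.7 -1.  -0.7 -0.5 -0.4 -0.3 -0.   0.1 -0.  -0.4 -0.5 -1.2
 -0.7 -0.5 -0.5 -1.1 -0.4 -0.4 -0.8 -1.2 -1.5 -1.2 -1.2 -1.1 -0.8 -0.9
 -0.8 -1.9 -2.3 -2.3 -1.1]
dist 0.31599370364998064 yang 65.27007746878769
handle exp [ 0.61784556 -0.16780606] px top [[259.36438577 188.13866097]] base [[257.78658744 172.87639076]]
handle dark 249 268 167 196 466
((206.0923309326172, 177.2615509033203), (13.891889572143555, 49.11775207519531), 7.125016689300537)
exp sil [247.52217845 163.34248191] [271.21999312 199.35955421]
ptr [[ 0.08825213  0.00083134]
 [ 0.1313995   0.0010095 ]
 [ 0.09990131  0.01319541]
 [ 0.10094012 -0.0130869 ]]
```

```bash
python3 - <<'E'
from h import *
from scipy.optimize import least_squares
from scipy.ndimage import map_coordinates,gaussian_filter
c=robot.calibration('wrist');g=gaussian_filter(cv2.imread('pics/w1.png').astype(float)[:,:,0],1.0)  # blue: white vs wood
w=np.array([.5588,-.1406]);a=np.radians(np.arange(0,360,5));rr=np.arange(.068,.092,.0004)
for k in range(3):
    pts=[]
    for t in a:
        q=np.c_[w[0]+rr*np.cos(t),w[1]+rr*np.sin(t),rr*0+.116];p=proj(c,q)
        s=map_coordinates(g,[p[:,1],p[:,0]],order=1);ds=-np.gradient(s);i=ds[3:-3].argmax()+3
        if ds[i]>1:pts.append(q[i,:2])
    P=np.array(pts);r=least_squares(lambda p:np.hypot(*(P-p[:2]).T)-p[2],[*w,.08],loss='soft_l1',f_scale=.0005);w=r.x[:2]
print(r.x,len(P),np.round(np.sort(r.fun)*1e3,1)[::6])
S=np.array([.691,.1464]);d=S-w;print(np.hypot(*d),np.degrees(np.arctan2(d[1],d[0])))
y=d/np.hypot(*d);x=np.array([y[1],-y[0]]);H=w+.065*x
b=np.linspace(0,6.3,60);Q=np.vstack([proj(c,np.c_[H[0]+.013*np.cos(b),H[1]+.013*np.sin(b),b*0+z]) for z in(.118,.19)])
print('H',H,'sil',Q.min(0),Q.max(0))
# wing: yaw from edges of top face centre-line
for yaw in(0.15,.25,.35,.45):
    yd=np.cos(yaw)*y+np.sin(yaw)*x
    print(yaw,proj(c,[[*(w+.032*yd),.151],[*(w-.032*yd),.151]]).round(1).tolist())
s=robot.read_state();print(s['tcp_pos'],s['tool_rot'].T@(np.r_[H,.178]-s['tcp_pos']))
print('crank x/y in tool',s['tool_rot'].T@np.r_[x,0],s['tool_rot'].T@np.r_[y,0],s['joint_positions'])
im=cv2.imread('pics/w1.png')[100:240,140:320];im=cv2.resize(im,None,fx=4,fy=4,interpolation=cv2.INTER_CUBIC)
def dr(q,col):cv2.polylines(im,[np.int32((q-[140,100])*4+2)],True,col,1)
b=b[:,None];dr(proj(c,np.c_[w+.08*np.c_[np.cos(b),np.sin(b)],b*0+.116]),(0,0,255))
dr(cv2.convexHull(Q.astype(np.float32))[:,0],(0,255,0));yd=np.cos(.3)*y+np.sin(.3)*x;n=np.array([yd[1],-yd[0]])
dr(proj(c,[[*(w+i*.032*yd+j*.009*n),.151] for i,j in((1,1),(1,-1),(-1,-1),(-1,1))]),(255,0,255));cv2.imwrite('pics/w1c.png',im)
E
```

```text
[ 0.55872445 -0.13956969  0.07903624] 68 [-1.  -0.6 -0.3 -0.2 -0.2 -0.2  0.1  0.1  0.2  0.2  0.6 10.6]
0.315080123895021 65.1770548869017
H [ 0.61771907 -0.1668577 ] sil [247.05089484 162.7376604 ] [270.76763901 198.66342116]
0.15 [[208.0, 152.6], [202.4, 202.5]]
0.25 [[210.6, 153.1], [199.9, 202.0]]
0.35 [[213.2, 153.9], [197.5, 201.3]]
0.45 [[215.7, 155.0], [195.1, 200.3]]
[ 0.61039341 -0.16167118  0.33171901] [-0.00166983  0.00882304  0.15371879]
crank x/y in tool [-4.22589023e-03  9.99991071e-01 -2.47163384e-05] [9.99991071e-01 4.22589033e-03 4.03343992e-06] [-3.53449742e-01  4.30910108e-01  1.18011161e+00  5.99553414e-06
  1.53059525e+00  7.55662363e-02]
```

View pics/w1c.png

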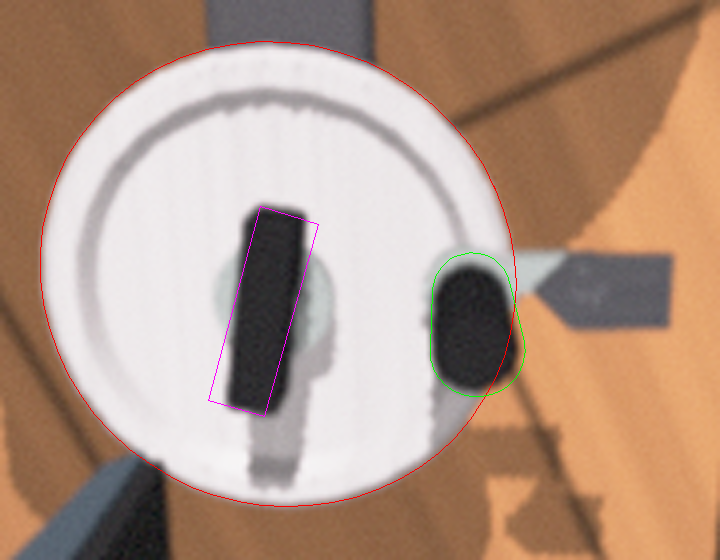

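The overlay agrees to about 1 px: wheel, handle and wing (yaw about 0.15) all sit where the model puts them. The pointer tip lies on the crank's x axis, and tool y is along crank x. I'll go down and grip the handle.

>>> arm_command --motion '[[[0, 4, 30], 0], [[-1, 8, 65], 0], [[-2, 8, 100], 0], [[-2, 8, 130], 0], [[-2, 8, 146], 0]]'

```text
time: 5.25
tcp_pos: [0.6153, -0.1664, 0.182]
tool_rot: [[0.417, 0.909, -0.004], [0.909, -0.417, 0.001], [-0.0, -0.004, -1.0]]
wrist_force: [-0.4, 0.6, 0.2]
width: 0.091
finger_force: 0.0
```

>>> arm_command --motion '[[[0, 0, 7], 0], [[0, 0, 7], 0], [[0, 0, 7], 0], [[0, 0, 7], 0], [[0, 0, 7], 0]]' --fingers -1

```text
time: 5.67
tcp_pos: [0.6176, -0.1671, 0.1803]
tool_rot: [[0.418, 0.908, 0.002], [0.908, -0.418, -0.001], [0.0, 0.002, -1.0]]
wrist_force: [-1.0, 0.1, 0.2]
width: 0.0606
finger_force: 0.0
```

>>> arm_command --motion '[[[0, 0, 0], 0], [[0, 0, 0], 0], [[0, 0, 0], 0], [[0, 0, 0], 0], [[0, 0, 0], 0]]'

```text
time: 6.08
tcp_pos: [0.6169, -0.1669, 0.1788]
tool_rot: [[0.419, 0.908, 0.0], [0.908, -0.419, -0.0], [-0.0, 0.0, -1.0]]
wrist_force: [0.3, -0.3, 0.5]
width: 0.0274
finger_force: 0.0
```

>>> arm_command --motion '[[[0, 0, 0], 0], [[0, 0, 0], 0], [[0, 0, 0], 0]]'

```text
time: 6.33
tcp_pos: [0.6172, -0.167, 0.1788]
tool_rot: [[0.419, 0.908, 0.001], [0.908, -0.419, -0.0], [0.0, 0.001, -1.0]]
wrist_force: [3.5, -1.8, -0.6]
width: 0.0251
finger_force: 30.0
```

Gripped: width 25 mm, pad force 30 N, side force about 4 N. The handle circle in tool axes is x = -65 sinθ, y = 65(cosθ-1). I'll start gently.

>>> arm_command --motion '[[[-6.8, -0.4, 0], 0], [[-13.5, -1.4, 0], 0], [[-20.1, -3.2, 0], 0], [[-26.4, -5.6, 0], 0], [[-32.5, -8.7, 0], 0]]'

```text
time: 6.75
tcp_pos: [0.5949, -0.1934, 0.1788]
tool_rot: [[0.419, 0.908, 0.0], [0.908, -0.419, -0.0], [-0.0, 0.0, -1.0]]
wrist_force: [2.8, -1.2, 1.7]
width: 0.0253
finger_force: 30.0
```

>>> arm_command --motion '[[[-5.7, -3.7, 0], 0], [[-11, -8, 0], 0], [[-15.8, -12.8, 0], 0], [[-20.1, -18.1, 0], 0], [[-23.8, -23.8, 0], 0]]'

```text
time: 7.17
tcp_pos: [0.563, -0.2046, 0.1788]
tool_rot: [[0.419, 0.908, -0.0], [0.908, -0.419, -0.0], [-0.0, -0.0, -1.0]]
wrist_force: [1.4, -1.8, 3.0]
width: 0.025
finger_force: 30.0
```

>>> arm_command --motion '[[[-5.5, -12.4, 0], 0], [[-8.3, -25.7, 0], 0], [[-8.3, -39.3, 0], 0], [[-5.5, -52.6, 0], 0], [[0, -65, 0], 0]]'

```text
time: 7.58
tcp_pos: [0.5039, -0.1764, 0.1788]
tool_rot: [[0.419, 0.908, 0.001], [0.908, -0.419, 0.001], [0.001, 0.0, -1.0]]
wrist_force: [11.1, 5.8, -0.5]
width: 0.0255
finger_force: 30.0
```

>>> arm_command --motion '[[[8, -11, 0], 0], [[18.1, -20.1, 0], 0], [[29.9, -26.9, 0], 0], [[42.8, -31.1, 0], 0], [[56.3, -32.5, 0], 0]]'

```text
time: 8.0
tcp_pos: [0.499, -0.112, 0.1789]
tool_rot: [[0.419, 0.908, 0.002], [0.908, -0.419, -0.001], [0.0, 0.002, -1.0]]
wrist_force: [12.4, -7.0, -5.6]
width: 0.0255
finger_force: 30.0
```

>>> arm_command --motion '[[[13.5, 1.4, 0], 0], [[26.4, 5.6, 0], 0], [[38.2, 12.4, 0], 0], [[48.3, 21.5, 0], 0], [[56.3, 32.5, 0], 0]]'

```text
time: 8.42
tcp_pos: [0.5516, -0.0748, 0.1788]
tool_rot: [[0.418, 0.908, -0.001], [0.908, -0.418, -0.001], [-0.001, -0.0, -1.0]]
wrist_force: [-0.8, -10.2, 2.7]
width: 0.0253
finger_force: 30.0
```

>>> arm_command --motion '[[[5.5, 12.4, 0], 0], [[8.3, 25.7, 0], 0], [[8.3, 39.3, 0], 0], [[5.5, 52.6, 0], 0], [[0, 65, 0], 0]]'

```text
time: 8.83
tcp_pos: [0.6108, -0.1016, 0.1788]
tool_rot: [[0.418, 0.908, -0.001], [0.908, -0.418, 0.001], [0.0, -0.001, -1.0]]
wrist_force: [-1.9, 1.6, 4.4]
width: 0.0255
finger_force: 30.0
```

>>> arm_command --motion '[[[-8, 11, 0], 0], [[-18.1, 20.1, 0], 0], [[-29.9, 26.9, 0], 0], [[-42.8, 31.1, 0], 0], [[-56.3, 32.5, 0], 0]]'

```text
time: 9.25
tcp_pos: [0.6168, -0.1681, 0.1788]
tool_rot: [[0.419, 0.908, 0.001], [0.908, -0.419, -0.0], [0.0, 0.001, -1.0]]
wrist_force: [1.0, 0.2, 4.1]
width: 0.0255
finger_force: 30.0
```

One turn done with at most 15 N of side load. I'll check the seat once before going on.

```bash
python3 - <<'E'
from h import *
im=robot.camera('scene');cv2.imwrite('pics/s2.png',im[:,:,::-1])
for t in('flask','mug','dispenser','coaster','saucer'):print(t,[(np.round(d['extent']),round(d['conf'],2)) for d in robot.search_frame(t,'scene')[:2]])
E
```

```text
flask [(array([310., 260., 345., 318.]), 0.95), (array([248., 162., 285., 231.]), 0.9)]
mug []
dispenser [(array([174., 162., 207., 210.]), 0.62), (array([204., 193., 236., 242.]), 0.56)]
coaster [(array([283., 172., 292., 198.]), 0.55)]
saucer [(array([232., 145., 270., 168.]), 0.7), (array([214., 102., 230., 123.]), 0.45)]
```

View pics/s2.png

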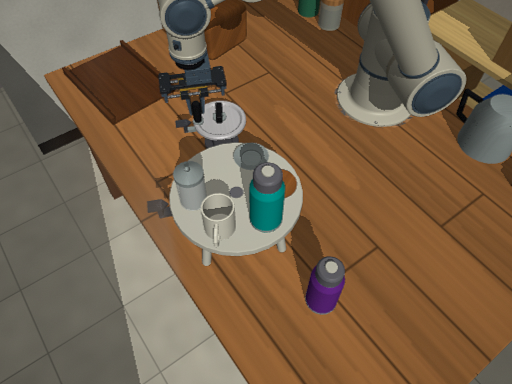

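The picture shows all five things standing. The flask has moved 60° clockwise to (266,197), and two more turns bring it to the seat pointer at (158,208). I'll wind turns two and three.

>>> arm_command --motion '[[[-6.8, -0.4, 0], 0], [[-13.5, -1.4, 0], 0], [[-20.1, -3.2, 0], 0], [[-26.4, -5.6, 0], 0], [[-32.5, -8.7, 0], 0]]'

```text
time: 9.97
tcp_pos: [0.5945, -0.1937, 0.1788]
tool_rot: [[0.419, 0.908, -0.0], [0.908, -0.419, -0.0], [-0.0, 0.0, -1.0]]
wrist_force: [3.7, -1.5, 4.0]
width: 0.0254
finger_force: 30.0
```

>>> arm_command --motion '[[[-5.7, -3.7, 0], 0], [[-11, -8, 0], 0], [[-15.8, -12.8, 0], 0], [[-20.1, -18.1, 0], 0], [[-23.8, -23.8, 0], 0]]'

```text
time: 10.38
tcp_pos: [0.5629, -0.2046, 0.1788]
tool_rot: [[0.419, 0.908, -0.0], [0.908, -0.419, -0.0], [-0.0, -0.0, -1.0]]
wrist_force: [0.8, -2.5, 4.8]
width: 0.0253
finger_force: 30.0
```

>>> arm_command --motion '[[[-5.5, -12.4, 0], 0], [[-8.3, -25.7, 0], 0], [[-8.3, -39.3, 0], 0], [[-5.5, -52.6, 0], 0], [[0, -65, 0], 0]]'

```text
time: 10.8
tcp_pos: [0.5039, -0.1763, 0.1788]
tool_rot: [[0.419, 0.908, 0.001], [0.908, -0.419, 0.001], [0.001, 0.0, -1.0]]
wrist_force: [10.4, 5.4, 1.1]
width: 0.0253
finger_force: 30.0
```

>>> arm_command --motion '[[[8, -11, 0], 0], [[18.1, -20.1, 0], 0], [[29.9, -26.9, 0], 0], [[42.8, -31.1, 0], 0], [[56.3, -32.5, 0], 0]]'

```text
time: 11.22
tcp_pos: [0.4991, -0.1119, 0.1789]
tool_rot: [[0.419, 0.908, 0.002], [0.908, -0.419, -0.001], [0.0, 0.002, -1.0]]
wrist_force: [12.2, -7.7, -4.8]
width: 0.0252
finger_force: 30.0
```

>>> arm_command --motion '[[[13.5, 1.4, 0], 0], [[26.4, 5.6, 0], 0], [[38.2, 12.4, 0], 0], [[48.3, 21.5, 0], 0], [[56.3, 32.5, 0], 0]]'

```text
time: 11.63
tcp_pos: [0.5516, -0.0747, 0.1787]
tool_rot: [[0.418, 0.908, -0.001], [0.908, -0.418, -0.001], [-0.001, -0.0, -1.0]]
wrist_force: [0.3, -10.9, 4.6]
width: 0.0255
finger_force: 30.0
```

>>> arm_command --motion '[[[5.5, 12.4, 0], 0], [[8.3, 25.7, 0], 0], [[8.3, 39.3, 0], 0], [[5.5, 52.6, 0], 0], [[0, 65, 0], 0]]'

```text
time: 12.05
tcp_pos: [0.6108, -0.1015, 0.1788]
tool_rot: [[0.418, 0.908, -0.001], [0.908, -0.418, 0.001], [0.001, -0.001, -1.0]]
wrist_force: [-1.9, 0.5, 6.4]
width: 0.0253
finger_force: 30.0
```

>>> arm_command --motion '[[[-8, 11, 0], 0], [[-18.1, 20.1, 0], 0], [[-29.9, 26.9, 0], 0], [[-42.8, 31.1, 0], 0], [[-56.3, 32.5, 0], 0]]'

```text
time: 12.47
tcp_pos: [0.6172, -0.1672, 0.1788]
tool_rot: [[0.418, 0.908, 0.001], [0.908, -0.418, 0.0], [0.001, 0.001, -1.0]]
wrist_force: [2.6, 0.7, 4.3]
width: 0.025
finger_force: 30.0
```

>>> arm_command --motion '[[[-13.5, -1.4, 0], 0], [[-26.4, -5.6, 0], 0], [[-38.2, -12.4, 0], 0], [[-48.3, -21.5, 0], 0], [[-56.3, -32.5, 0], 0]]'

```text
time: 12.88
tcp_pos: [0.5625, -0.2048, 0.1787]
tool_rot: [[0.419, 0.908, -0.0], [0.908, -0.419, 0.0], [0.0, -0.0, -1.0]]
wrist_force: [0.9, 2.1, 6.0]
width: 0.0256
finger_force: 30.0
```

>>> arm_command --motion '[[[-5.5, -12.4, 0], 0], [[-8.3, -25.7, 0], 0], [[-8.3, -39.3, 0], 0], [[-5.5, -52.6, 0], 0], [[0, -65, 0], 0]]'

```text
time: 13.3
tcp_pos: [0.5037, -0.1763, 0.1788]
tool_rot: [[0.419, 0.908, 0.001], [0.908, -0.419, 0.001], [0.002, 0.0, -1.0]]
wrist_force: [11.7, 6.4, 0.1]
width: 0.0251
finger_force: 30.0
```

>>> arm_command --motion '[[[8, -11, 0], 0], [[18.1, -20.1, 0], 0], [[29.9, -26.9, 0], 0], [[42.8, -31.1, 0], 0], [[56.3, -32.5, 0], 0]]'

```text
time: 13.72
tcp_pos: [0.4989, -0.1121, 0.1788]
tool_rot: [[0.419, 0.908, 0.002], [0.908, -0.419, -0.001], [0.0, 0.002, -1.0]]
wrist_force: [13.0, -7.7, -5.5]
width: 0.0252
finger_force: 30.0
```

>>> arm_command --motion '[[[13.5, 1.4, 0], 0], [[26.4, 5.6, 0], 0], [[38.2, 12.4, 0], 0], [[48.3, 21.5, 0], 0], [[56.3, 32.5, 0], 0]]'

```text
time: 14.13
tcp_pos: [0.5513, -0.0749, 0.1787]
tool_rot: [[0.418, 0.908, -0.001], [0.908, -0.418, -0.001], [-0.001, -0.0, -1.0]]
wrist_force: [-0.1, -8.9, 6.1]
width: 0.0252
finger_force: 30.0
```

>>> arm_command --motion '[[[5.5, 12.4, 0], 0], [[8.3, 25.7, 0], 0], [[8.3, 39.3, 0], 0], [[5.5, 52.6, 0], 0], [[0, 65, 0], 0]]'

```text
time: 14.55
tcp_pos: [0.6107, -0.1015, 0.1787]
tool_rot: [[0.418, 0.908, -0.001], [0.908, -0.418, 0.001], [0.001, -0.001, -1.0]]
wrist_force: [-0.2, 2.3, 5.8]
width: 0.0254
finger_force: 30.0
```

>>> arm_command --motion '[[[-3.7, 5.7, 0], 0], [[-8, 11, 0], 0], [[-12.8, 15.8, 0], 0], [[-18.1, 20.1, 0], 0], [[-23.8, 23.8, 0], 0]]'

```text
time: 14.97
tcp_pos: [0.6227, -0.1335, 0.1788]
tool_rot: [[0.418, 0.908, 0.001], [0.908, -0.418, 0.001], [0.001, 0.001, -1.0]]
wrist_force: [6.5, 1.5, 3.2]
width: 0.0255
finger_force: 30.0
```

>>> arm_command --motion '[[[-6.1, 3.1, 0], 0], [[-12.4, 5.5, 0], 0], [[-19, 7.3, 0], 0], [[-25.7, 8.3, 0], 0], [[-32.5, 8.7, 0], 0]]'

```text
time: 15.38
tcp_pos: [0.6169, -0.1672, 0.1788]
tool_rot: [[0.419, 0.908, 0.001], [0.908, -0.419, -0.0], [0.0, 0.001, -1.0]]
wrist_force: [6.0, -2.6, 1.0]
width: 0.0254
finger_force: 30.0
```

>>> arm_command --motion '[[[0, 0, 0], 0], [[0, 0, 0], 0], [[0, 0, 0], 0]]'

```text
time: 15.63
tcp_pos: [0.6168, -0.1674, 0.1789]
tool_rot: [[0.419, 0.908, 0.001], [0.908, -0.419, -0.001], [-0.0, 0.001, -1.0]]
wrist_force: [7.9, -4.2, 1.5]
width: 0.0256
finger_force: 30.0
```

The handle is back within 0.5 mm of where it was gripped. I'll release to about 50 mm and go straight up, then look.

>>> arm_command --motion '[[[0, 0, 0], 0], [[0, 0, 0], 0], [[0, 0, 0], 0], [[0, 0, 0], 0], [[0, 0, 0], 0]]' --fingers 0.1

```text
time: 16.05
tcp_pos: [0.6163, -0.1666, 0.1785]
tool_rot: [[0.419, 0.908, -0.001], [0.908, -0.419, 0.0], [-0.0, -0.001, -1.0]]
wrist_force: [0.4, -0.5, -0.1]
width: 0.0502
finger_force: 0.0
```

>>> arm_command --motion '[[[0, 0, -10], 0], [[0, 0, -40], 0], [[0, 0, -75], 0], [[0, 0, -110], 0], [[0, 0, -120], 0]]'

```text
time: 16.47
tcp_pos: [0.6183, -0.1673, 0.3051]
tool_rot: [[0.419, 0.908, 0.007], [0.908, -0.419, -0.003], [0.001, 0.007, -1.0]]
wrist_force: [1.2, -0.1, 0.4]
width: 0.0505
finger_force: 0.0
```

>>> arm_command --motion '[[[0, 0, 0], 0], [[0, 0, 0], 0]]'

```text
time: 16.63
tcp_pos: [0.6168, -0.1668, 0.2994]
tool_rot: [[0.419, 0.908, 0.001], [0.908, -0.419, -0.0], [0.0, 0.001, -1.0]]
wrist_force: [-0.8, 0.9, -0.8]
width: 0.05
finger_force: 0.0
```

```bash
python3 - <<'E'
from h import *
s=robot.read_state();c=robot.calibration('wrist');im=robot.camera('wrist');cv2.imwrite('pics/w2.png',im[:,:,::-1])
sc=robot.camera('scene');cv2.imwrite('pics/s3.png',sc[:,:,::-1])
w=np.array([.5577,-.1397]);y=np.array([.419,.908]);x=np.array([.908,-.419])
print(s['time'],s['width'],'shift',s['tool_rot'].T@(np.r_[w,.146]-s['tcp_pos'])*1e3)
H=w+.065*x;a=np.linspace(0,6.28,40)[:,None]
v=im[:,:,::-1].copy()
def dr(q,col):cv2.polylines(v,[np.int32(q)],True,col,1)
dr(cv2.convexHull(np.vstack([proj(c,np.c_[H+.013*np.c_[np.cos(a),np.sin(a)],a*0+z]) for z in(.118,.19)]).astype(np.float32))[:,0],(0,255,0))
for yaw in(.15,):
    yd=np.cos(yaw)*y+np.sin(yaw)*x;n=np.array([yd[1],-yd[0]])
    dr(proj(c,[[*(w+i*.032*yd+j*.009*n),.151] for i,j in((1,1),(1,-1),(-1,-1),(-1,1))]),(255,0,255))
cv2.imwrite('pics/cmp.png',np.hstack([cv2.resize(v[60:300,110:360],(400,384)),cv2.resize(sc[90:275,130:310,::-1],(395,384))]))
cs=robot.calibration('scene')
for d in robot.cut_out('flask','scene'):print(d['extent'],d['conf'])
E
```

```text
16.6333 0.05004532803321122 shift [-1.39860243e-01 -6.52359381e+01  1.53280839e+02]
[171.7, 144.2, 211.1, 215.4] 0.8
[308.2, 256.7, 344.9, 317.7] 0.75
```

View pics/cmp.png

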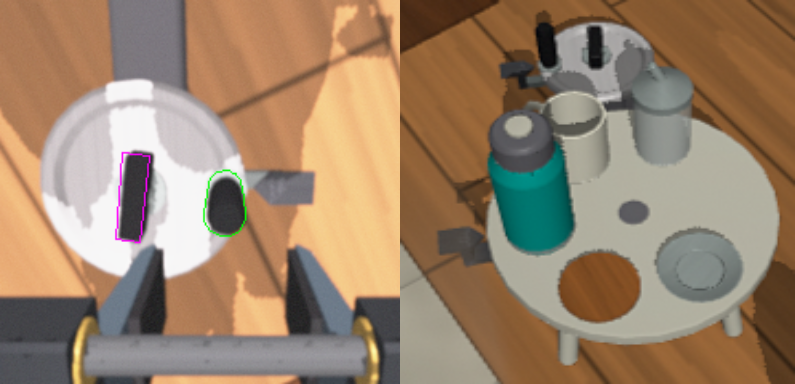

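Left view: the wing sits at yaw about 0.15 and the handle at its pointer, in line with the model. Right view: the flask stands beside the seat pointer with everything upright. Now the wing.

>>> arm_command --motion '[[[0, -20, 0], 0.05], [[0, -45, 0], 0.1], [[0, -65, 0], 0.16], [[0, -65, 25], 0.16], [[0, -65, 55], 0.16]]'

```text
time: 17.2
tcp_pos: [0.5577, -0.1394, 0.2443]
tool_rot: [[0.558, 0.83, 0.003], [0.83, -0.558, -0.001], [0.001, 0.003, -1.0]]
wrist_force: [1.6, 0.1, -0.4]
width: 0.0504
finger_force: 0.0
```

>>> arm_command --motion '[[[0, 0, 25], 0], [[0, 0, 50], 0], [[0, 0, 75], 0], [[0, 0, 90], 0], [[0, 0, 97], 0]]'

```text
time: 17.62
tcp_pos: [0.556, -0.139, 0.1436]
tool_rot: [[0.558, 0.83, -0.005], [0.83, -0.558, 0.002], [-0.001, -0.005, -1.0]]
wrist_force: [0.1, -0.4, 0.2]
width: 0.0502
finger_force: 0.0
```

>>> arm_command --motion '[[[0, 0, 0], 0], [[0, 0, 0], 0], [[0, 0, 0], 0], [[0, 0, 0], 0], [[0, 0, 0], 0]]' --fingers -1

```text
time: 18.03
tcp_pos: [0.5582, -0.1398, 0.1476]
tool_rot: [[0.558, 0.83, 0.001], [0.83, -0.558, -0.001], [0.0, 0.001, -1.0]]
wrist_force: [0.5, 0.2, -0.2]
width: 0.0198
finger_force: 0.0
```

>>> arm_command --motion '[[[0, 0, 0], 0], [[0, 0, 0], 0], [[0, 0, 0], 0], [[0, 0, 0], 0], [[0, 0, 0], 0]]'

```text
time: 18.45
tcp_pos: [0.5584, -0.1399, 0.1475]
tool_rot: [[0.558, 0.83, 0.002], [0.83, -0.558, -0.001], [0.0, 0.002, -1.0]]
wrist_force: [1.1, -0.5, 7.2]
width: 0.0175
finger_force: 30.0
```

>>> arm_command --motion '[[[0, 0, 0], 0.08], [[0, 0, 0], 0.18], [[0, 0, 0], 0.28], [[0, 0, 0], 0.38], [[0, 0, 0], 0.48]]'

```text
time: 18.87
tcp_pos: [0.5586, -0.1402, 0.1475]
tool_rot: [[0.88, 0.474, 0.002], [0.474, -0.88, -0.001], [0.001, 0.002, -1.0]]
wrist_force: [2.5, -2.7, 5.0]
width: 0.0181
finger_force: 30.0
```

>>> arm_command --motion '[[[0, 0, 0], 0.1], [[0, 0, 0], 0.2], [[0, 0, 0], 0.3], [[0, 0, 0], 0.4], [[0, 0, 0], 0.5]]'

```text
time: 19.28
tcp_pos: [0.5587, -0.1405, 0.1475]
tool_rot: [[1.0, -0.006, 0.002], [-0.006, -1.0, -0.002], [0.002, 0.002, -1.0]]
wrist_force: [2.0, -5.3, 3.8]
width: 0.0176
finger_force: 30.0
```

>>> arm_command --motion '[[[0, 0, 0], 0.1], [[0, 0, 0], 0.2], [[0, 0, 0], 0.3], [[0, 0, 0], 0.36], [[0, 0, 0], 0.4]]'

```text
time: 19.7
tcp_pos: [0.5586, -0.1408, 0.1476]
tool_rot: [[0.919, -0.394, 0.002], [-0.394, -0.919, -0.002], [0.003, 0.001, -1.0]]
wrist_force: [0.8, -8.5, 5.4]
width: 0.0177
finger_force: 30.0
```

```bash
python3 -c "
from station import robot
s=robot.read_state();print(s['time'],s['tcp_pos'],s['tool_rot'].round(3).tolist(),s['ft_torque'],s['wrist_force'],s['width'],s['joint_positions'])"
```

```text
19.7 [ 0.55862079 -0.1408249   0.14755623] [[0.919, -0.394, 0.002], [-0.394, -0.919, -0.002], [0.003, 0.001, -1.0]] [-1.51397963  0.19325986  0.07254704] [ 0.83434997 -8.50521256  5.4303156 ] 0.01770261900999437 [-3.49846866e-01  5.20451139e-01  1.56906352e+00 -1.46798682e-03
  1.04939525e+00  1.62652338e+00]
```

Nearly there: 0.07 N m is friction only. I'll nudge on until the stop shows.

>>> arm_command --motion '[[[0, 0, 0], 0.02], [[0, 0, 0], 0.04], [[0, 0, 0], 0.06], [[0, 0, 0], 0.06], [[0, 0, 0], 0.06]]'

```text
time: 20.12
tcp_pos: [0.5586, -0.1408, 0.1475]
tool_rot: [[0.896, -0.444, 0.002], [-0.444, -0.896, -0.002], [0.003, 0.001, -1.0]]
wrist_force: [0.7, -10.3, 5.2]
width: 0.0184
finger_force: 30.4
```

```bash
python3 -c "
from station import robot
s=robot.read_state();print(s['time'],s['tool_rot'].round(3).tolist(),s['ft_torque'],s['wrist_force'])"
```

```text
20.1167 [[0.896, -0.444, 0.002], [-0.444, -0.896, -0.002], [0.003, 0.001, -1.0]] [-1.55019339  0.11307723  1.09556927] [  0.69838416 -10.318928     5.18720703]
```

The torque rose to 1.1 N m, so the knob is on its stop. I'll release to 50 mm, lift straight up and check.

>>> arm_command --motion '[[[0, 0, 0], 0], [[0, 0, 0], 0], [[0, 0, 0], 0], [[0, 0, 0], 0], [[0, 0, 0], 0]]' --fingers 0.1

```text
time: 20.53
tcp_pos: [0.5577, -0.1395, 0.1467]
tool_rot: [[0.896, -0.445, -0.0], [-0.445, -0.896, 0.0], [-0.0, -0.0, -1.0]]
wrist_force: [-0.1, 0.0, -0.2]
width: 0.048
finger_force: 0.0
```

>>> arm_command --motion '[[[0, 0, -10], 0], [[0, 0, -40], 0], [[0, 0, -75], 0], [[0, 0, -110], 0], [[0, 0, -145], 0]]'

```text
time: 20.95
tcp_pos: [0.5574, -0.1394, 0.2942]
tool_rot: [[0.896, -0.445, 0.0], [-0.445, -0.896, 0.0], [0.0, -0.0, -1.0]]
wrist_force: [1.4, -0.4, 0.7]
width: 0.0501
finger_force: 0.0
```

>>> arm_command --motion '[[[-15, 0, -10], 0], [[-40, 0, -20], 0], [[-70, 0, -20], 0], [[-90, 0, -20], 0], [[-90, 0, -20], 0]]'

```text
time: 21.37
tcp_pos: [0.474, -0.098, 0.3128]
tool_rot: [[0.896, -0.444, -0.0], [-0.444, -0.896, 0.0], [-0.001, -0.0, -1.0]]
wrist_force: [1.0, -1.1, 1.0]
width: 0.0501
finger_force: 0.0
```

```bash
python3 - <<'E'
from h import *
s=robot.read_state();c=robot.calibration('wrist');im=robot.camera('wrist')
sc=robot.camera('scene')
w=np.array([.5577,-.1397]);y=np.array([.419,.908]);x=np.array([.908,-.419])
H=w+.065*x;a=np.linspace(0,6.28,40)[:,None];v=im[:,:,::-1].copy()
def dr(q,col):cv2.polylines(v,[np.int32(q)],True,col,1)
dr(cv2.convexHull(np.vstack([proj(c,np.c_[H+.013*np.c_[np.cos(a),np.sin(a)],a*0+z]) for z in(.118,.19)]).astype(np.float32))[:,0],(0,255,0))
dr(proj(c,[[*(w+i*.032*x+j*.009*y),.151] for i,j in((1,1),(1,-1),(-1,-1),(-1,1))]),(255,0,255))
print(s['time'],s['tcp_pos'],s['width'])
cv2.imwrite('pics/fin.png',np.hstack([cv2.resize(v,(480,360)),cv2.resize(sc[90:275,130:290,::-1],(312,360))]))
E
```

```text
21.3667 [ 0.47403397 -0.09795694  0.31283944] 0.05014726949451595
```

View pics/fin.png

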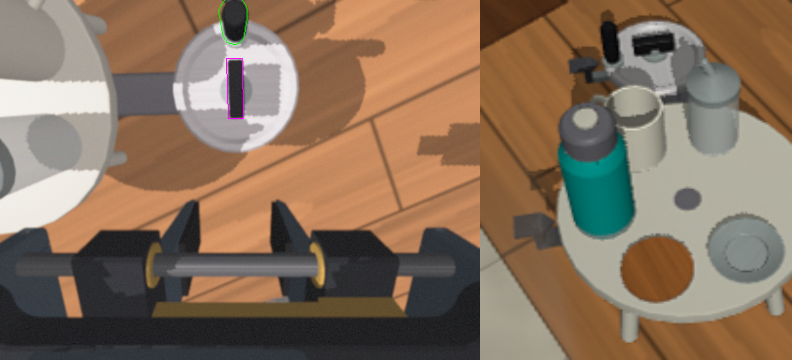

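The wing lies along the pointer line and the handle is at its mark. The flask stands at the seat pointer, everything is upright, and the robot is clear.

```bash
python3 -c "
from station import robot
print(robot.close_job())"
```

```text
the job is handed in; nothing more can be done
None
```

Job handed in at about 21 s: three clockwise crank turns brought the flask to the seat pointer, the handle is back at its own pointer, the wing knob is locked at its stop, and all five things are still standing.

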